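Tip the lidded loaf tin onto the cooling slab

TASK

Three closed baking tins stand on the bench in front of the marble cooling slab. Take the oblong one that stands on end with its lid towards the robot: push it upright along the bench until it is square against the slab's near edge, then push it over that edge so that it ends up lying flat on the slab at the edge, lid on top, ready to be opened. It is hot and heavy, so push it and do not lift it, and leave the cube-shaped and the round tin where they stand.

Things in the scene. Friction and masses are not known exactly. Their poses are not given: they have to be found in the camera images.
- tin: Closed metal loaf tin on end, tallest of the three: 106 mm high (own z), 90 wide (y), 72 deep (x), 0.37-0.65 kg. The ribbed lid is its -x face, towards the robot. Origin at its centre, 53 mm up. Starts 18 to 42 mm short of the slab, within 0.2 rad of square. Pushed below 48 mm it slides upright (2-5 N), higher it may tip early. At the slab a push near its top tips it; past 45 degrees it falls.
- slab: Marble slab with a steel edging strip, fixed to the bench, its top 12 mm above the bench. Origin on the bench in the middle of the near edge, which is straight and runs along own y, 270 mm to either side; own x points away from the robot across the slab, which is 240 mm deep, own z up. The near edge is a vertical step 12 mm high that stops a tin's foot; the tin pivots over its top.
- cube_tin: Bystander: lidded metal tin, 76 x 76 x 76 mm, lid on top, standing in front of the slab. Origin at its centre, 38 mm above the bench. To be left in place.
- round_tin: Bystander: lidded round metal tin, 84 mm across (87 over the lid's rim) and 70 mm high, standing in front of the slab. Origin at its centre, 35 mm above the bench. To be left in place. The three tins stand side by side about 160 mm apart, in any order.
Not all that is in view belongs to the job. Leave any blue or green look-alike of the tin alone.

How it is judged:
On the way:
1. the oblong tin stands upright against the slab's near edge (gap under 10 mm, square to it within 10 degrees) (x of tin in the frame of slab between -0.046 and -0.02 m and angle between tin's own z axis and vertical below 0.17 rad and angle between the x axis of tin and the x axis of slab, either way round below 0.175 rad), for 0.2 s.
At the end, for the whole second after the job is handed in: The oblong tin lies at rest on the slab, lid up and level within 10 degrees, its length within 20 degrees of square to the near edge, its centre 0 to 100 mm in from that edge; the cube and round tins are within 20 mm of where they stood (angle between tin's own x axis and vertical above 2.967 rad and height (world z) of tin between 0.038 and 0.06 m and x of tin in the frame of slab between 0 and 0.1 m and y of tin in the frame of slab between -0.26 and 0.26 m and angle between the z axis of tin and the x axis of slab, either way round below 0.35 rad and linear speed of tin below 0.02 m/s and distance of each of cube_tin, round_tin from where it was at the start of the episode below 0.02 m); the robot touches nothing.
It fails at once if the oblong tin is lifted (its centre more than 120 mm above the bench) (height (world z) of tin above 0.12 m).
It fails at once if the cube-shaped tin is moved more than 20 mm (distance of cube_tin from where it was at the start of the episode above 0.02 m).
It fails at once if the round tin is moved more than 20 mm (distance of round_tin from where it was at the start of the episode above 0.02 m).
It also fails if it takes over 35 s, if anything falls off the work surface, if the arm or the gripper's body presses on something with over 40 N, if the wrist force passes 120 N, or if a joint passes its speed limit or range.

ROBOT

A 6-joint arm with a two-finger parallel gripper is mounted at the origin on the work surface. World frame = base frame: x ahead of the robot, y to its left, z up, the work surface at z = 0. Lengths are in m, angles in rad, forces in N, time in s.
With the tool pointing down it reaches from about 0.375 to 0.975 m from the base axis. Payload 3.8 kg.
Tool frame: the origin (TCP) lies at the very end of the fingers, on their centre line; the grasp point (between the pads) lies 19 mm behind it; z points along the fingers, y is the direction in which the jaws open and shut (so a half turn about z gives the same grasp; the last joint's range is limited). The gripper opens to 85 mm and grips with 20 to 120 N. Pads are 22 mm wide; open, the fingers measure 114 mm over their backs; the gripper's body (76 mm by 85 mm) begins 54 mm behind the grasp point. The pads swing forward as they close: fully open they stand 13 mm farther back than shut.
Start: joints at [1.28, 0.264, 1.604, -0, 1.274, -0.037], TCP at [0.169, 0.653, 0.231] pointing down, gripper open.
Joint ranges: [-2.63, 2.63], [-0.94, 2.18], [0.31, 2.57], [-1.31, 4.45], [0, 2.66], [-2.55, 2.55]. Speed limits (rad/s): [2.57, 2.57, 3.14, 3.14, 3.14, 3.14].

INTERFACE

Orientations are given as a rotation vector (axis times angle).
In Python, from workcell import status, read_camera, camera_info, order gives the robot as it stands.
- The arm moves only by the tool move_arm, never from a script. Its argument "deltas" is a list of rows, each a list of 3 entries, a list of its own where there are three numbers: the turn, a rotation vector about the world's x, y, z as a fraction of full scale, then the shift along the world's x, y, z as a fraction of full scale, then the closure, from -1 (fully open) to 1 (shut), so that 0 is half open. A call has 1 to 20 rows; each row is the pose to reach, as a shift and turn from the pose commanded when the call began; what a row does not reach only later rows make up. Full scale, the value 1, is 0.1 m for a shift and pi/2 rad for a turn. A row lasts 1/8 s, in which the tool goes at most 62.5 mm and 10.7 degrees, less where a joint would pass 70% of its speed; a pose out of reach is approached as far as the arm can. A call with a number of a shift or a turn outside -1 to 1 is refused whole. A call with a gripper value outside its range is refused whole. The fingers move at their own pace and stop on an object; "grip_force" is the grip in N (left out, the last holds). Time passes only in rows, so rows that repeat a pose let the fingers close. It gives the time, the measured TCP pose, the force and the opening at its end, in the units of the state.
- status.read_state(): the state, without advancing time (a new reading comes with each control period).
- read_camera(name): name is "scene" or "top" or "wrist"; returns (picture, depth): 480x640x3 uint8, red, green, blue; 480x640 float32, m along the optical axis (not along the pixel's ray), 0 where there is no reading.
- camera_info(name): a dict with "K" (3x3 intrinsics, pixels), "R" (3x3) and "t" (3): a world point X has camera coordinates R X + t. Camera axes: x right, y down, z forward; pixel columns grow to the right and rows downward; lengths in m; the calibration is good to about 2 mm. A picture is of the moment at which its call begins: read the wrist's pose just before it. camera_info takes no time and is no camera call; for the wrist camera it gives the pose at the moment of the call.
- order.finish_job(): hands the job in, once; it reports no verdict.
The state is a dict: "time": time; "q": joint angles; "joint_vel": joint speeds; "joint_torque": joint torques, N m; "tool_pos": TCP position; "tcp_rot": TCP orientation; "wrist_force": force on the tool from outside, world axes, zero at the start; "torque": the same for the moment, N m; "width": opening from 0.0 (shut) to 1.0 (fully open).
Only numpy, scipy, OpenCV 4.12 (cv2) and the standard library are available. Lean on these libraries where they do the work, as an engineer would, in place of code of your own. Each camera call takes 0.05 s, during which the arm holds its last target. There are 200 camera calls.

## Working session

There is one attempt and no reset: what is moved stays moved. The work goes in short steps, Python scripts to look and compute and a tool call to move; the robot and the scene stay as the last step left them, time stands still between calls to the robot, and variables do not carry over. Pictures are saved under pics/ and viewed, about 8 in all and at most 12, crops included, and the job is handed in when it is done.

Besides the shell and the picture viewer there is one more tool, called after ">>>" by a JSON object that holds its "op" and its "data", one argument or row to a line. move_arm: Moves the arm, as the interface text tells. Its arguments: {"type":"object","properties":{"deltas":{"type":"array","items":{"type":"array"}},"grip_force":{"type":"number"}},"required":["deltas"]}

```bash
mkdir -p pics; cat > h.py <<'E'
import numpy as np, cv2
from workcell import status, read_camera, camera_info, order
def cloud(name):
    im,d=read_camera(name); c=camera_info(name); K,R,t=map(np.array,(c["K"],c["R"],c["t"]))
    v,u=np.mgrid[:480,:640]; P=np.stack([(u-K[0,2])/K[0,0]*d,(v-K[1,2])/K[1,1]*d,d],-1)
    W=(P-t)@R; W[d==0]=np.nan
    return im,W
E
python3 - <<'E'
from h import *
for n in("scene","top"):
    im,W=cloud(n); np.save(n,W); cv2.imwrite(f"pics/{n}0.png",im[...,::-1])
print(status.read_state())
E
```

```text
{'time': 0.1, 'q': array([ 1.28007127e+00,  2.64649948e-01,  1.60527090e+00, -2.04741486e-05,
        1.27367603e+00, -3.68707937e-02]), 'joint_vel': array([ 3.25018495e-05, -2.88056869e-03, -1.03830548e-03,  1.39121587e-03,
       -1.69949041e-03,  5.05007529e-05]), 'joint_torque': array([ 4.43569825e-04, -5.16698134e+01, -3.68592095e+01, -7.35664457e-05,
        6.23099899e-03, -5.71197489e-06]), 'tool_pos': array([0.16931503, 0.65273029, 0.23008721]), 'tcp_rot': array([-3.97635029e-01, -3.11601493e+00,  3.11079745e-03]), 'wrist_force': array([ 0.00716165,  0.34054563, -0.80966826]), 'torque': array([0.04026079, 0.04818403, 0.01137965]), 'width': 1.0054309822790242}
```

View pics/scene0.png

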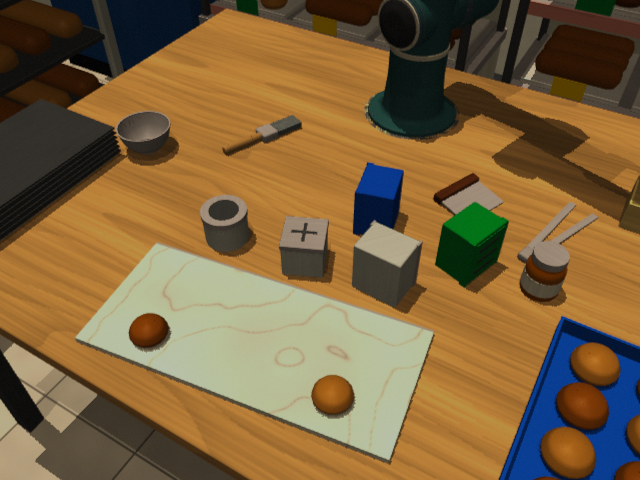

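View pics/top0.png

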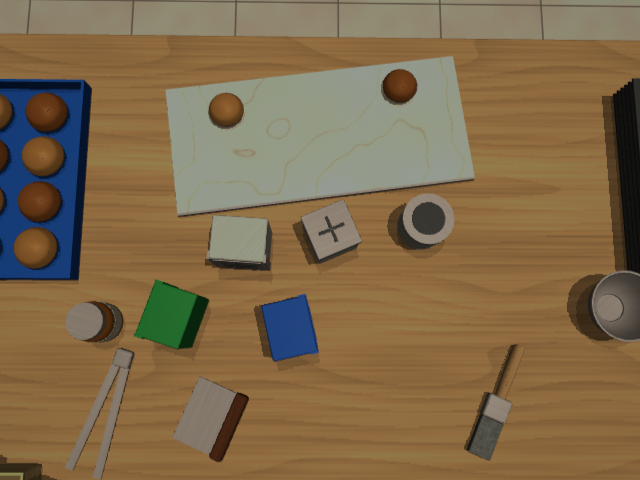

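Candidates: the white tin at top (240,240) with scene (387,262), and blue (290,328) and green (172,315) look-alikes, which are to be left alone. The plain metal one nearest the slab fits best. The cube is at top (331,230) and the round tin at (427,220).

```bash
python3 - <<'E'
from h import *
W=np.load("top.npy"); im=cv2.imread("pics/top0.png")
def box(n,u0,u1,v0,v1,zlo,zhi):
    S=W[v0:v1,u0:u1].reshape(-1,3); S=S[(S[:,2]>zlo)&(S[:,2]<zhi)]
    r=cv2.minAreaRect((S[:,:2]*1000).astype(np.float32))
    print(n,len(S),"z",S[:,2].mean().round(4),"rect",np.round(r[0],1),np.round(r[1],1),round(r[2],1),"corners",np.round(cv2.boxPoints(r)).tolist())
box("tin",195,285,195,285,.095,.12)
box("cube",290,370,190,270,.066,.09)
box("round",390,460,185,255,.06,.085)
box("blue",250,330,285,370,.06,.15)
box("green",130,215,270,355,.06,.15)
box("slab",150,490,45,225,.006,.02)
box("bun",200,250,85,135,.03,.1)
for u,v in((178,214),(473,180),(320,198)):print(u,v,np.round(W[v-6:v+5:2,u],4).tolist())
for c,(a,b,e,f) in {"t":(190,300,190,290)}.items():
    a1=cv2.resize(im[e:f,a:b],None,fx=4,fy=4)
    s=cv2.imread("pics/scene0.png")[210:310,340:450]
    cv2.imwrite("pics/crop.png",np.vstack([a1]+[])if 0 else np.hstack([a1[:, :400],cv2.resize(s,None,fx=3.6,fy=4)]))
E
```

```text
tin 2594 z 0.1046 rect [538.  185.3] [94.1 73.8] 86.3 corners [[498.0, 141.0], [572.0, 136.0], [578.0, 230.0], [504.0, 235.0]]
cube 2232 z 0.0754 rect [560.4  35.1] [79.8 79.3] 23.2 corners [[508.0, 56.0], [539.0, -17.0], [613.0, 14.0], [581.0, 87.0]]
round 2101 z 0.07 rect [ 580.2 -129. ] [85.4 86.9] 45.3 corners [[519.0, -129.0], [581.0, -190.0], [641.0, -129.0], [579.0, -68.0]]
blue 2738 z 0.1047 rect [396.6 100.8] [93.6 74.5] 13.3 corners [[342.0, 126.0], [360.0, 54.0], [451.0, 75.0], [434.0, 148.0]]
green 3009 z 0.1024 rect [416.9 294.7] [74.8 93.6] 71.8 corners [[361.0, 274.0], [450.0, 245.0], [473.0, 316.0], [384.0, 345.0]]
slab 35191 z 0.011 rect [740.5  54.6] [321.5 562.8] 0.9 corners [[576.0, 334.0], [584.0, -229.0], [906.0, -224.0], [897.0, 338.0]]
bun 781 z 0.0396 rect [788.4 223.7] [58.2 58. ] 77.1 corners [[754.0, 202.0], [810.0, 189.0], [823.0, 246.0], [767.0, 259.0]]
178 214 [[0.6091, 0.3057, 0.0108], [0.605, 0.3049, 0.0131], [0.602, 0.3055, 0.0102], [0.598, 0.305, 0.0114], [0.5956, 0.3063, 0.0058], [0.5936, 0.3079, -0.0017]]
473 180 [[0.6754, -0.2251, 0.0135], [0.6723, -0.2257, 0.0112], [0.6688, -0.2257, 0.0106], [0.6684, -0.2292, -0.0011], [0.6637, -0.228, 0.0022], [0.6603, -0.2283, 0.001]]
320 198 [[0.6405, 0.0521, 0.0105], [0.6372, 0.052, 0.0091], [0.6332, 0.052, 0.0103], [0.6305, 0.0519, 0.0064], [0.6285, 0.0518, -0.0003], [0.6251, 0.0517, -0.0017]]
```

View pics/crop.png

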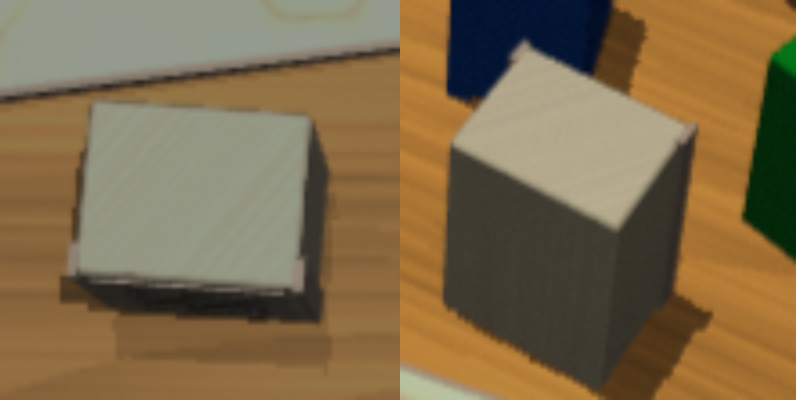

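The crop shows the lid's rim strips on the robot-facing side of the plain metal tin, so it is the right one. The slab is yawed about +0.137 rad and the tin about -0.06. I'll push with two half-open fingertips squared to the slab, passing between the blue and green boxes.

>>> {"op": "move_arm", "data": {
  "deltas": [
    [[0,0,0.08],[0.3,-0.46,0],0],
    [[0,0,0.16],[0.61,-0.93,0],0],
    [[0,0,0.25],[0.61,-0.93,0],0],
    [[0,0,0.25],[0.61,-0.93,0],0]
  ]
}}

```text
time: 0.6
tool_pos: [0.2308, 0.5597, 0.2309]
tcp_rot: [0.214, -3.134, 0.001]
wrist_force: [-0.0, 0.9, 0.1]
width: 0.501
```

>>> {"op": "move_arm", "data": {
  "deltas": [
    [[0,0,0],[0.3,-0.46,0],0],
    [[0,0,0],[0.61,-0.93,0],0],
    [[0,0,0],[0.61,-0.93,0],0]
  ]
}}

```text
time: 0.98
tool_pos: [0.2926, 0.4653, 0.231]
tcp_rot: [0.209, -3.135, 0.002]
wrist_force: [-0.1, 0.2, -0.0]
width: 0.501
```

>>> {"op": "move_arm", "data": {
  "deltas": [
    [[0,0,0],[0.3,-0.46,0],0],
    [[0,0,0],[0.61,-0.93,0],0],
    [[0,0,0],[0.61,-0.93,0],0]
  ]
}}

```text
time: 1.35
tool_pos: [0.3537, 0.3731, 0.2312]
tcp_rot: [-0.21, 3.134, -0.001]
wrist_force: [-0.4, 0.4, 0.6]
width: 0.499
```

>>> {"op": "move_arm", "data": {
  "deltas": [
    [[0,0,0],[0.3,-0.46,0],0],
    [[0,0,0],[0.61,-0.93,0],0],
    [[0,0,0],[0.61,-0.93,0],0]
  ]
}}

```text
time: 1.72
tool_pos: [0.4148, 0.2807, 0.2313]
tcp_rot: [-0.211, 3.134, 0.0]
wrist_force: [0.4, 0.5, 0.1]
width: 0.502
```

>>> {"op": "move_arm", "data": {
  "deltas": [
    [[0.009,-0.063,0],[0.3,-0.46,0],0],
    [[0.0174,-0.126,0],[0.62,-0.925,0],0],
    [[0.0174,-0.126,0],[0.62,-0.925,0],0],
    [[0.0174,-0.126,0],[0.62,-0.925,0],0]
  ]
}}

```text
time: 2.22
tool_pos: [0.4751, 0.1907, 0.2314]
tcp_rot: [-0.204, 2.936, 0.022]
wrist_force: [-0.5, 0.7, -0.6]
width: 0.5
```

>>> {"op": "move_arm", "data": {
  "deltas": [
    [[0,0,0],[0,0,-0.45],0],
    [[0,0,0],[0,0,-0.9],0],
    [[0,0,0],[0,0,-0.9],0]
  ]
}}

```text
time: 2.6
tool_pos: [0.4716, 0.1895, 0.137]
tcp_rot: [-0.208, 2.944, 0.018]
wrist_force: [-0.4, 0.4, 0.4]
width: 0.5
```

```bash
python3 - <<'E'
from h import *
from scipy.spatial.transform import Rotation as Ro
s=status.read_state(); print(s["tool_pos"],Ro.from_rotvec(s["tcp_rot"]).as_matrix().round(3))
a,_=read_camera("wrist"); b,_=read_camera("scene")
cv2.imwrite("pics/p1.png",np.hstack([cv2.resize(a,(400,300)),b[100:400,240:640]])[...,::-1])
E
```

```text
[0.47159285 0.18954593 0.13697708] [[-0.972 -0.14   0.187]
 [-0.138  0.99   0.025]
 [-0.189 -0.002 -0.982]]
```

View pics/p1.png

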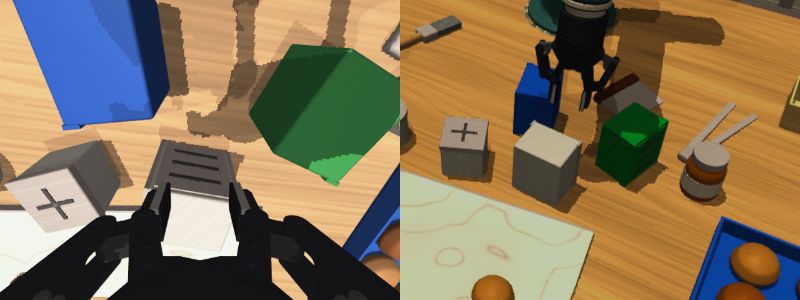

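The wrist view shows the ribbed lid facing the robot, with the fingers at (155,220) and (240,220) straddling it. The gap between blue and green is free. Going down now.

>>> {"op": "move_arm", "data": {
  "deltas": [
    [[0,0,0],[0,0,-0.4],0],
    [[0,0,0],[0,0,-0.7],0],
    [[0,0,0],[0,0,-0.85],0],
    [[0,0,0],[0.06,0.008,-0.95],0],
    [[0,0,0],[0.08,0.011,-1.0],0],
    [[0,0,0],[0.08,0.011,-1.0],0]
  ]
}}

```text
time: 3.45
tool_pos: [0.4844, 0.1902, 0.0419]
tcp_rot: [-0.204, 2.934, 0.02]
wrist_force: [-0.7, 0.3, -0.2]
width: 0.497
```

```bash
python3 - <<'E'
from h import *
print(status.read_state())
a,_=read_camera("wrist"); b,_=read_camera("scene")
cv2.imwrite("pics/p2.png",np.hstack([cv2.resize(a,(400,300)),cv2.resize(b[120:330,320:600],(400,300))])[...,::-1])
E
```

```text
{'time': 3.45, 'q': array([ 0.35504848,  0.06436809,  2.23994327, -0.07171794,  0.64224613,
       -1.30119814]), 'joint_vel': array([-0.0003705 , -0.01099428,  0.00538523,  0.00072696,  0.00589099,
       -0.00047989]), 'joint_torque': array([ 6.12262556e-04, -3.28812325e+01, -2.96224415e+01, -1.73144890e-01,
       -1.09102618e+00,  4.58723225e-04]), 'tool_pos': array([0.48440637, 0.19023829, 0.04192723]), 'tcp_rot': array([-0.20378506,  2.93407977,  0.02039349]), 'wrist_force': array([-0.70199976,  0.27471795, -0.15282544]), 'torque': array([-0.00847668,  0.14356411, -0.01351101]), 'width': 0.496790518029632}
```

View pics/p2.png

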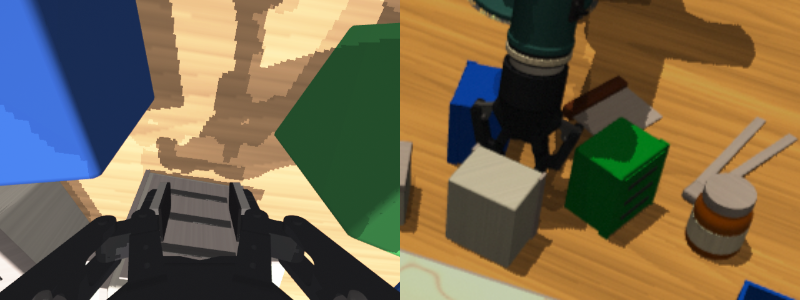

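>>> {"op": "move_arm", "data": {
  "deltas": [
    [[0,0,0],[0.04,0.005,-0.06],0],
    [[0,0,0],[0.08,0.011,-0.06],0],
    [[0,0,0],[0.12,0.016,-0.06],0],
    [[0,0,0],[0.16,0.022,-0.06],0],
    [[0,0,0],[0.2,0.027,-0.06],0],
    [[0,0,0],[0.24,0.033,-0.06],0],
    [[0,0,0],[0.28,0.038,-0.06],0],
    [[0,0,0],[0.31,0.042,-0.06],0],
    [[0,0,0],[0.31,0.042,-0.06],0]
  ]
}}

```text
time: 4.68
tool_pos: [0.5151, 0.1944, 0.0355]
tcp_rot: [-0.204, 2.934, 0.02]
wrist_force: [-0.2, 0.1, -0.6]
width: 0.5
```

```bash
cat > m.py <<'E'
from h import *
im,W=cloud("scene"); im2,W2=cloud("top")
def rep(n,W,lo,hi,y0,y1,x0,x1):
    S=W.reshape(-1,3); S=S[(S[:,2]>lo)&(S[:,2]<hi)&(S[:,1]>y0)&(S[:,1]<y1)&(S[:,0]>x0)&(S[:,0]<x1)]
    p=np.c_[(S[:,0]-.6325)*.9906+(S[:,1]-.039)*.1365,(S[:,1]-.039)*.9906-(S[:,0]-.6325)*.1365,S[:,2]]
    r=cv2.minAreaRect((p[:,:2]*1000).astype(np.float32)); print(n,len(S),"slab-frame corners",np.round(cv2.boxPoints(r)).tolist(),r[2],"z",p[:,2].mean())
    return p
s=status.read_state(); print(s["time"],s["tool_pos"],s["wrist_force"])
E
python3 - <<'E'
from m import *
for n,w in(("scene",W),("top",W2)):
    p=rep(n,w,.098,.112,.12,.26,.53,.64)
    # front side face, slab-x
    S=w.reshape(-1,3); 
    q=np.c_[(S[:,0]-.6325)*.9906+(S[:,1]-.039)*.1365,(S[:,1]-.039)*.9906-(S[:,0]-.6325)*.1365,S[:,2]]
    f=q[(q[:,2]>.025)&(q[:,2]<.095)&(q[:,0]>-.03)&(q[:,0]<.03)&(q[:,1]>.12)&(q[:,1]<.2)]
    if len(f)>50: print("face",len(f),np.polyfit(f[:,1],f[:,0],1),"at mid",np.median(f[:,0]),np.polyfit(f[:,2],f[:,0],1))
cv2.imwrite("pics/p3.png",np.hstack([cv2.resize(im2[150:300,150:350],(400,300)),cv2.resize(im[180:330,320:520],(400,300))])[...,::-1])
E
```

```text
4.775 [0.51505052 0.19441219 0.03564356] [-0.22209919 -0.25489989  0.11523411]
scene 1846 slab-frame corners [[-86.0, 119.0], [-14.0, 110.0], [-3.0, 204.0], [-75.0, 213.0]] 83.12005615234375 z 0.10448576376765595
face 1275 [ 0.07995325 -0.02408396] at mid -0.011291298102055963 [ 0.00030457 -0.01127811]
top 1661 slab-frame corners [[-86.0, 118.0], [-17.0, 109.0], [-5.0, 202.0], [-75.0, 210.0]] 82.97122192382812 z 0.10489137294925534
```

View pics/p3.png

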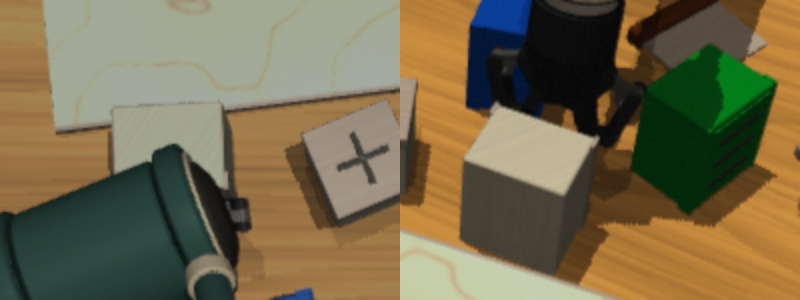

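Still upright, about 11 mm short, and the yaw error is down to about 0.1 rad. Pushing on to contact.

>>> {"op": "move_arm", "data": {
  "deltas": [
    [[0,0,0],[0.03,0.004,0],0],
    [[0,0,0],[0.06,0.008,0],0],
    [[0,0,0],[0.09,0.012,0],0],
    [[0,0,0],[0.1,0.014,0],0]
  ]
}}

```text
time: 5.28
tool_pos: [0.5247, 0.1956, 0.0353]
tcp_rot: [-0.204, 2.935, 0.02]
wrist_force: [-2.9, -0.9, 1.9]
width: 0.5
```

>>> {"op": "move_arm", "data": {
  "deltas": [
    [[0,0,0],[0.015,0.002,0],0],
    [[0,0,0],[0.03,0.004,0],0]
  ]
}}

```text
time: 5.52
tool_pos: [0.5275, 0.1959, 0.0352]
tcp_rot: [-0.204, 2.935, 0.02]
wrist_force: [-2.5, -1.2, 1.2]
width: 0.5
```

```bash
cat > f.py <<'E'
from m import *
for n,w in(("scene",W),("top",W2)):
    rep(n,w,.098,.112,.12,.26,.53,.65)
    S=w.reshape(-1,3); 
    q=np.c_[(S[:,0]-.6325)*.9906+(S[:,1]-.039)*.1365,(S[:,1]-.039)*.9906-(S[:,0]-.6325)*.1365,S[:,2]]
    f=q[(q[:,2]>.025)&(q[:,2]<.095)&(q[:,0]>-.03)&(q[:,0]<.03)&(q[:,1]>.12)&(q[:,1]<.2)]
    if len(f)>50: print("face",len(f),np.polyfit(f[:,1],f[:,0],1),"mid",np.median(f[:,0]),"lean",np.polyfit(f[:,2],f[:,0],1)[0])
E
python3 f.py
```

```text
5.625 [0.52774829 0.19602614 0.03528224] [-2.25750769 -1.69956049  0.68712096]
scene 2020 slab-frame corners [[-87.0, 111.0], [2.0, 111.0], [2.0, 213.0], [-87.0, 213.0]] 89.91111755371094 z 0.10452458792361707
face 1280 [ 0.00636756 -0.00144763] mid -0.0004303537428248516 lean 0.0009431805265856289
top 1386 slab-frame corners [[-75.0, 208.0], [-74.0, 117.0], [1.0, 118.0], [-1.0, 210.0]] 0.9759849309921265 z 0.1048008548831995
```

Square against the edge: yaw 0.006 rad, face at 0 mm. I'll hold for a moment, back off, raise to near the top and recentre.

>>> {"op": "move_arm", "data": {
  "deltas": [
    [[0,0,0],[0.01,0.001,0],0],
    [[0,0,0],[0.01,0.001,0],0],
    [[0,0,0],[0.01,0.001,0],0],
    [[0,0,0],[-0.1,-0.014,0],0],
    [[0,0,0],[-0.1,-0.03,0.25],0],
    [[0,0,0],[-0.09,-0.074,0.49],0],
    [[0,0,0],[-0.09,-0.074,0.49],0]
  ]
}}

```text
time: 6.5
tool_pos: [0.5209, 0.1893, 0.087]
tcp_rot: [-0.203, 2.929, 0.022]
wrist_force: [-0.2, -0.1, 0.3]
width: 0.502
```

```bash
python3 f.py
```

```text
6.6 [0.51849365 0.18867754 0.08418857] [-0.51638142  0.74819895 -0.92478622]
scene 1958 slab-frame corners [[-86.0, 119.0], [2.0, 116.0], [6.0, 210.0], [-82.0, 213.0]] 87.69154357910156 z 0.10445303713102105
face 1286 [ 0.00397065 -0.0004506 ] mid 0.0001810358986453972 lean 0.0019182284879754158
top 1282 slab-frame corners [[-73.0, 117.0], [-1.0, 117.0], [-0.0, 209.0], [-73.0, 210.0]] 89.7447738647461 z 0.1048112170552084
```

>>> {"op": "move_arm", "data": {
  "deltas": [
    [[0,0,0],[0.05,0.007,0],0],
    [[0,0,0],[0.1,0.014,0],0],
    [[0,0,0],[0.15,0.02,0],0],
    [[0,0,0],[0.2,0.027,0],0],
    [[0,0,0],[0.25,0.034,0],0],
    [[0,0,0],[0.3,0.041,0],0],
    [[0,0,0],[0.35,0.048,0],0],
    [[0,0,0],[0.4,0.055,0],0]
  ]
}}

```text
time: 7.6
tool_pos: [0.5582, 0.194, 0.0859]
tcp_rot: [-0.204, 2.937, 0.019]
wrist_force: [-17.2, -4.3, 29.3]
width: 0.5
```

```bash
python3 - <<'E'
from h import *
b,_=read_camera("scene");s=status.read_state();print(s["tool_pos"],s["wrist_force"])
cv2.imwrite("pics/p4.png",cv2.resize(b[150:390,300:560],(650,600))[...,::-1])
E
```

```text
[0.55974007 0.1943413  0.0868808 ] [-7.87430802 -2.58982958 15.68111029]
```

View pics/p4.png

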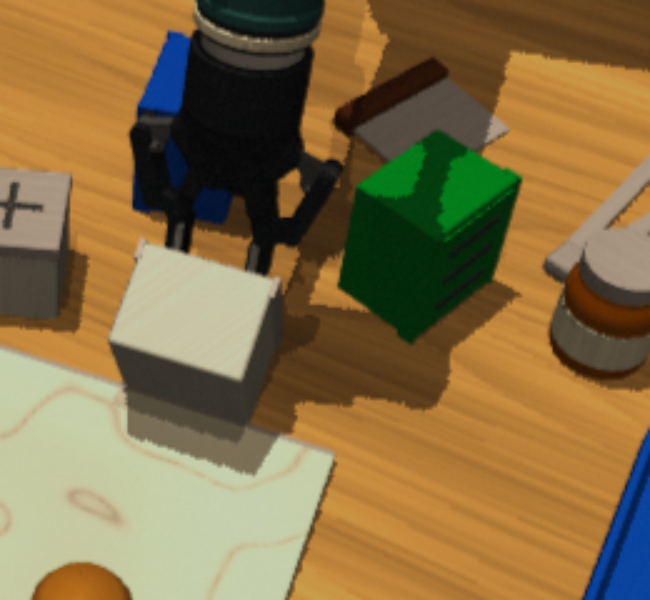

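Tipping squarely, at about 25°. The tool is being pushed up, so I'll follow the arc with some rise.

>>> {"op": "move_arm", "data": {
  "deltas": [
    [[0,0,0],[0.02,0.003,0.04],0],
    [[0,0,0],[0.06,0.008,0.07],0],
    [[0,0,0],[0.1,0.014,0.1],0],
    [[0,0,0],[0.14,0.019,0.12],0],
    [[0,0,0],[0.18,0.025,0.13],0],
    [[0,0,0],[0.22,0.03,0.14],0]
  ]
}}

```text
time: 8.4
tool_pos: [0.5808, 0.1971, 0.0982]
tcp_rot: [-0.204, 2.935, 0.02]
wrist_force: [-0.5, -0.8, -0.3]
width: 0.502
```

```bash
python3 - <<'E'
from h import *
b,_=read_camera("scene");s=status.read_state();print(s["tool_pos"],s["wrist_force"])
cv2.imwrite("pics/p5.png",cv2.resize(b[150:390,300:560],(650,600))[...,::-1])
E
```

```text
[0.58150224 0.19722758 0.09860092] [ 0.32871676 -0.10974719  0.03126228]
```

View pics/p5.png

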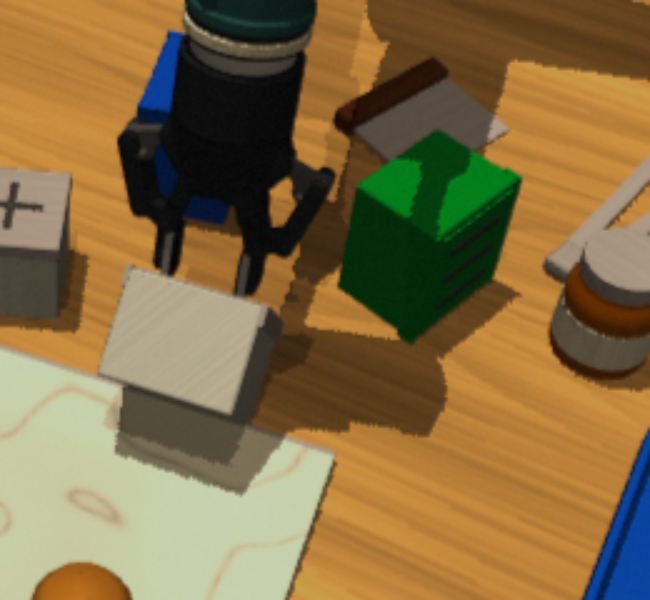

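It is now near the balance point, with the force close to zero. Pushing on over.

>>> {"op": "move_arm", "data": {
  "deltas": [
    [[0,0,0],[0.04,0.005,0.01],0],
    [[0,0,0],[0.08,0.011,0.02],0],
    [[0,0,0],[0.12,0.016,0.02],0],
    [[0,0,0],[0.16,0.022,0.02],0],
    [[0,0,0],[0.2,0.027,0.02],0],
    [[0,0,0],[0.2,0.027,0.02],0]
  ]
}}

```text
time: 9.2
tool_pos: [0.6008, 0.1998, 0.1003]
tcp_rot: [-0.204, 2.935, 0.02]
wrist_force: [-0.5, 0.3, -0.6]
width: 0.502
```

```bash
python3 - <<'E'
from h import *
b,_=read_camera("scene");s=status.read_state();print(s["tool_pos"],s["wrist_force"])
cv2.imwrite("pics/p6.png",cv2.resize(b[150:390,300:560],(650,600))[...,::-1])
E
```

```text
[0.60055808 0.19977761 0.10020036] [-0.02596609 -0.39805066  0.19066259]
```

View pics/p6.png

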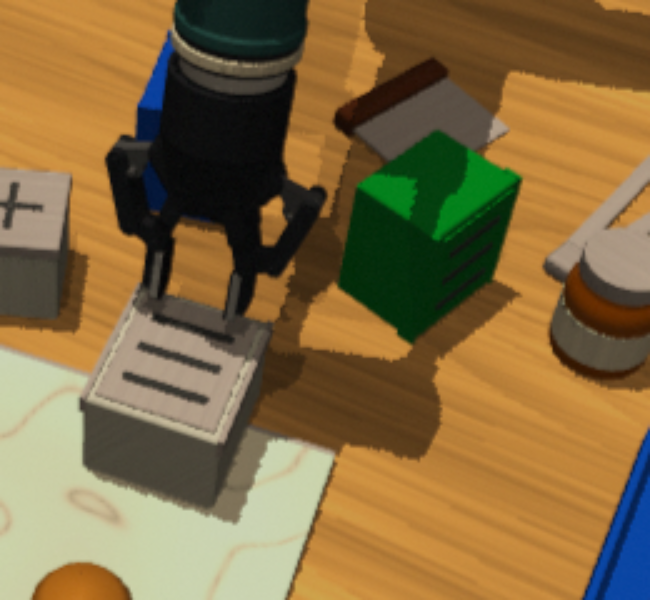

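It lies lid up on the slab. I'll retract upward and back, then measure.

>>> {"op": "move_arm", "data": {
  "deltas": [
    [[0,0,0],[0,0,0.3],0],
    [[0,0,0],[-0.1,0,0.7],0],
    [[0,0,0],[-0.4,0,1.0],0],
    [[0,0,0],[-0.8,0,1.0],0],
    [[0,0,0],[-1.0,0,1.0],0],
    [[0,0,0],[-1.0,0,1.0],0],
    [[0,0,0],[-1.0,0,1.0],0]
  ]
}}

```text
time: 10.12
tool_pos: [0.5011, 0.1998, 0.2001]
tcp_rot: [-0.204, 2.935, 0.02]
wrist_force: [-0.1, 0.0, -0.4]
width: 0.503
```

```bash
python3 - <<'E'
from m import *
A=np.load("scene.npy")
for n,w in(("scene",W),("top",W2)):
    p=rep(n,w,.07,.095,.11,.27,.59,.76)
    G=np.c_[p[:,:2],np.ones(len(p))]; k=np.linalg.lstsq(G,p[:,2],rcond=None)[0]; print(" slope",k[:2])
O=np.load("top.npy")
for nm,b in(("cube",(.066,.09,-.03,.10,.49,.64)),("round",(.06,.085,-.19,-.07,.51,.65))):
    for t,w in(("before",A),("now",W)): rep(nm+" "+t,w,*b)
E
```

```text
10.225 [0.50134858 0.19976648 0.20005217] [-1.15849759 -1.00814562  0.63381633]
scene 3190 slab-frame corners [[-26.0, 118.0], [80.0, 117.0], [81.0, 212.0], [-25.0, 214.0]] 89.25627899169922 z 0.08339229919239725
 slope [-0.03623879 -0.00674599]
top 3032 slab-frame corners [[-26.0, 117.0], [76.0, 117.0], [77.0, 211.0], [-25.0, 212.0]] 89.60590362548828 z 0.08433220615844461
 slope [-0.00500981  0.00657602]
cube before 1542 slab-frame corners [[-121.0, 35.0], [-100.0, -42.0], [-20.0, -20.0], [-41.0, 57.0]] 15.418771743774414 z 0.07494357186997591
cube now 1538 slab-frame corners [[-121.0, 34.0], [-100.0, -42.0], [-20.0, -20.0], [-41.0, 56.0]] 15.380780220031738 z 0.07494415595856298
round before 1325 slab-frame corners [[-121.0, -118.0], [-113.0, -205.0], [-24.0, -196.0], [-33.0, -110.0]] 5.468434810638428 z 0.06956009704783751
round now 1325 slab-frame corners [[-132.0, -175.0], [-58.0, -218.0], [-13.0, -141.0], [-87.0, -97.0]] 59.71392059326172 z 0.06958851335938342
```

```bash
python3 -c "
from workcell import order; print(order.finish_job())"
```

```text
the job is handed in; nothing more can be done
None
```

The oblong tin now lies flat on the slab at its near edge, lid up, and I handed the job in at about 10 s of the 35 s. I pushed it upright with two half-open fingertips until it stood square against the slab. Then I pushed near its top until it tipped over the edge, and retracted the arm.

**Against the slab:** the tin stood upright with its face within 1 mm of the edge and its yaw within about 0.01 rad of square. It was still so after I backed off.

**At the end:**
- **Position:** the tin's centre is about 27 mm in from the edge, and its length is within 1° of square to it.
- **Height and level:** the lid top is at 84 mm, so the centre is about 48 mm up. It is level within about 2°; the scene camera gave a slope of 0.036 and the top camera 0.005.
- **Other tins:** the cube and round tins show no movement. The round tin's fitted corners came out differently, but only because the rectangle fit has no fixed angle on a circle; its point count and centre agree.
- **Arm:** retracted to 0.20 m, touching nothing.

**Noted:** the upward force on the tool reached about 29 N mid-tip. I followed the arc upward and it fell to zero.

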